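Start up the bench tester

ROBOT

A 6-joint arm with a two-finger parallel gripper is mounted at the origin on the work surface. World frame = base frame: x ahead of the robot, y to its left, z up, the work surface at z = 0. Lengths are in m, angles in rad, forces in N, time in s.
With the tool pointing down it reaches from about 0.4 to 0.925 m from the base axis. Payload 3.4 kg.
Tool frame: the origin (TCP) lies at the very end of the fingers, on their centre line; the grasp point (between the pads) lies robot.grasp_offset behind it (robot.grasp_offset is the distance from the TCP to the grasp point, in m); z points along the fingers, y is the line along which they close (so a half turn about z gives the same grasp; the last joint's range is limited). The gripper opens to 85 mm and grips with 20 to 120 N. Pads are 22 mm wide; open, the fingers measure 114 mm over their backs; the gripper's body (76 mm by 85 mm) begins 54 mm behind the grasp point. The pads swing forward as they close: fully open they stand 13 mm farther back than shut.
Start: joints at [-1.383, 0.307, 1.506, -0, 1.328, -0.073], TCP at [0.148, -0.556, 0.231] pointing down, gripper open.
Joint ranges: [-3.12, 3.12], [-1.05, 2.28], [0.14, 2.33], [-1.42, 4.57], [0.1, 2.73], [-2.68, 2.68]. Speed limits (rad/s): [2.57, 2.57, 3.14, 3.14, 3.14, 3.14].

INTERFACE

Orientations are given as a unit quaternion [x, y, z, w].
In Python, from workcell import robot, kinematics, cams, job gives the robot as it stands. Calls block until the motion is done:
- robot.movep(position, orientation): joint-space move of the TCP to a pose.
- robot.line_to(position, rot=None, feed=0.15): straight line of the TCP; rot=None keeps the orientation; feed is the mean speed in m/s.
- robot.move_joints(angles): joint-space move.
- robot.set_gripper(opening, grasp_force=None): finger opening in m; grasp_force is the grip in N (None keeps the last); returns when the fingers have stopped.
- robot.sleep(seconds).
- kinematics.inverse_kinematics(position, orientation): joint angles nearest the present ones, or None.
- robot.get_state(): the state.
- cams.camera(name): name is "scene" or "side" or "wrist"; returns the picture (480x640x3 uint8, red, green, blue); there is no depth.
- cams.calibration(name): a dict with "vfov" (degrees; the focal length in pixels is half the picture's height over the tangent of half this angle, whatever the lens; pixels are square), "cx", "cy" (the principal point, pixels), "rvec" (rotation vector, rad) and "tvec" (3), from world to camera coordinates, as OpenCV has them. Camera axes: x right, y down, z forward; pixel columns grow to the right and rows downward; lengths in m; the calibration is good to about 2 mm. A picture is of the moment at which its call begins: read the wrist's pose just before it. calibration takes no time and is no camera call; for the wrist camera it gives the pose at the moment of the call.
A pose or a line that the arm cannot do raises robot.Unreachable and nothing moves.
- job.hand_in(): hands the job in; it is judged then, once.
Trained networks look in the newest picture that a camera, given by its name, has taken for a name from the list of things; names that differ only in an ending like _2 or _b are one class to them, and where a whole thing is asked for, a point or a joint stands for the part that bears it (a point fixed in the world has none). Each returns a list of dicts, best first, with "p" (0 to 1); they miss things now and then, are a little off and sometimes report something else, mostly with a low value. They report only what shows in the picture. A call takes as long as a camera call.
- cams.find_in(label, camera): "location" ([column, row] in pixels, amid what is visible of it).
The state is a dict: "clock": time; "joint_pos": joint angles; "joint_velocities": joint speeds; "joint_efforts": joint torques, N m; "eef_pos": TCP position; "ee_rot": TCP orientation; "ft_force": force on the tool from outside, world axes, zero at the start; "torque": the same for the moment, N m; "opening": finger opening in m; "finger_force": force on a finger pad.
Only numpy, scipy, OpenCV 4.12 (cv2) and the standard library are available. Lean on these libraries where they do the work, as an engineer would, in place of code of your own. Each camera call takes 0.05 s, during which the arm holds its last target. There are 200 camera calls.

TASK

Start the tester on the repair bench: first switch it on by pressing down the raised half of the rocker until it is fully over, then push the long bar key fully in so that it stays down, then press the round button fully in and let it come up again. Leave the small square key unpressed, and do not lift or shift the jar, bottle, screwdriver and board holder standing around the work.

Things in the scene. Friction and masses are not known exactly. Their poses are not given: they have to be found in the camera images.
- tester: The tester: fixed low white box on the bench, 220 mm deep (x) by 300 mm wide (y), grey top panel 60 mm above the bench. Origin: centre of its underside, z up; its x axis points away from the robot, turned by up to 0.35 rad. Four dark grey plastic controls on 6 mm high aluminium plates, squared with it, take any of four places: two near, two far, about 100 mm apart in x and 144 mm in y.
- rocker_base: Aluminium plate (72 by 42 mm, fixed) of the rocker, a dark grey V-shaped paddle 60 mm along the tester's x by 32 mm across. Each half is 30 mm long; the pivot line, at the bottom of the V, runs along the tester's y, 76 mm above the bench over the plate's centre. Off: near half level, far (+x) half sloping up. On: far half level, near half raised. Origin: centre of the plate's underside.
- rocker_raised (a point): Point on the top face of the rocker's raised (far, +x) half, on its centre line, 20 mm from the pivot line; it moves with the rocker: about 83 mm above the bench when off, 76 mm when fully over.
- rocker (a joint): Rocker angle, rad: 0 to 0.04 = off (as found), 0.36 = fully over (on), far half pressed down. It stays where it is left; stiff by friction of 0.05 N m (2.5 N pushed 20 mm from the pivot).
- bar_top (a point): centre of the flat top face of the long bar key, 24 mm (x) by 64 mm (y), on an aluminium plate 36 by 78 mm; it sits 18 mm above the tester's panel (78 mm above the bench) when the key is up, and moves with it. Its z axis points up, its x axis along the tester's x axis.
- bar (a joint): How far the bar key is pushed in, m: 0 = up (as found), 0.008 = fully in. No spring: it takes 3 N to move and stays in where it is left.
- round_top (a point): centre of the flat top face of the round start button, a disc of 40 mm diameter, on an aluminium plate 54 by 54 mm; it sits 18 mm above the tester's panel (78 mm above the bench) when the key is up, and moves with it. Its z axis points up, its x axis along the tester's x axis.
- round (a joint): How far the round button is pushed in, m: 0 = up, 0.008 = fully in. Sprung: 1.2 N to start, 3.6 N fully in; it comes up again by itself.
- square_top (a point): centre of the flat top face of the small square key, 24 by 24 mm, on an aluminium plate 36 by 36 mm; to be left alone; it sits 18 mm above the tester's panel (78 mm above the bench) when the key is up, and moves with it. Its z axis points up, its x axis along the tester's x axis.
- square (a joint): How far the small square key is pushed in, m: 0 = up, 0.008 = fully in. Sprung like the round button.
- jar: Loose bystander: small white jar, 32 mm diameter, 45 mm high, standing on the middle of the tester's panel among the controls. Origin at the centre of its underside.
- bottle: Loose bystander: amber bottle, 48 mm diameter, 100 mm high, standing on the bench to the right (-y) of the tester. Origin at the centre of its underside.
- driver: Loose bystander: screwdriver with orange handle, 170 mm long, lying on the bench to the left (+y) of the tester, along its own x axis.
- holder: Loose bystander: blue circuit-board holder with a green board, 70 by 100 by 40 mm, on the bench farther left. Origin at the centre of its underside.

How it is judged:
On the way, in this order (a step that is already met when the one before it is completed fails the run):
1. the rocker is tipped fully over (value of joint rocker above 0.3 rad), for 0.1 s.
2. the bar key is pushed fully in (value of joint bar above 0.006 m), for 0.1 s.
3. the round button is pressed fully in (value of joint round above 0.006 m), for 0.05 s.
4. the round button has come up (value of joint round below 0.002 m), for 0.1 s.
At the end, for the whole second after the job is handed in: The rocker is over (more than 0.30 of 0.36 rad), the bar key is in (more than 6 of 8 mm), the round button (after a press of more than 6 of 8 mm) and the square key are up (less than 2 mm in); jar, bottle, screwdriver and holder are at rest within 20 mm of where they began (value of joint rocker above 0.3 rad and value of joint bar above 0.006 m and value of joint each of round, square below 0.002 m and not (distance of any of jar, bottle, driver, holder from where it was at the start of the episode above 0.02 m) and linear speed of each of jar, bottle, driver, holder below 0.03 m/s); the robot touches nothing.
It fails at once if the bar key was pushed before the rocker was over (value of joint bar above 0.003 m and value of joint rocker below 0.28 rad).
It fails at once if the round button was pressed before rocker and bar key were set (value of joint round above 0.003 m and (value of joint rocker below 0.28 rad or value of joint bar below 0.0055 m)).
It fails at once if the small square key was pressed (value of joint square above 0.003 m).
It fails at once if a bystander was lifted or shifted by more than 20 mm (distance of any of jar, bottle, driver, holder from where it was at the start of the episode above 0.02 m).
It also fails if it takes over 42 s, if anything falls off the work surface, if the arm or the gripper's body presses on something with over 40 N, if the wrist force passes 120 N, or if a joint passes its speed limit or range.

## Working session

There is one attempt and no reset: what is moved stays moved. The work goes in short steps, each a Python script; the robot and the scene stay as the last script left them, time stands still between calls to the robot, and variables do not carry over. Pictures are saved under pics/ and viewed, at most 10 in all, crops included, and the job is handed in when it is done.

```bash
mkdir -p pics; cat > h.py <<'E'
import numpy as np, cv2
from workcell import robot, kinematics, cams, job
def cal(n):
    c=cams.calibration(n); f=240/np.tan(np.radians(c["vfov"])/2)
    K=np.array([[f,0,c["cx"]],[0,f,c["cy"]],[0,0,1]]); R=cv2.Rodrigues(np.array(c["rvec"],float))[0]
    return K,R,np.array(c["tvec"],float).ravel()
def ray(n,px,z):
    K,R,t=cal(n); o=-R.T@t; d=R.T@np.linalg.inv(K)@[px[0],px[1],1]
    return o+d*(z-o[2])/d[2]
def proj(n,P):
    K,R,t=cal(n); q=K@(R@np.array(P)+t); return q[:2]/q[2]
E
python3 - <<'E'
from h import *
Z=dict(rocker_base=.064,rocker_raised=.083,bar_top=.078,round_top=.078,square_top=.078,jar=.082,tester=.06,bottle=.05)
for n in ("scene","side"):
    im=cams.camera(n); cv2.imwrite(f"pics/{n}0.png",im[:,:,::-1])
    K,R,t=cal(n); print(n,K[0,0],-R.T@t)
    for l,z in Z.items():
        for d in cams.find_in(l,n)[:2]: print(l,np.round(d["p"],2),np.round(d["location"]),np.round(ray(n,d["location"],z),3))
print(robot.get_state()["clock"],robot.grasp_offset)
E
```

```text
scene 438.1745929176103 [ 0.7990178  -0.31339164  0.80489175]
rocker_base 0.68 [365. 210.] [0.604 0.185 0.064]
rocker_base 0.66 [366. 207.] [0.602 0.194 0.064]
rocker_raised 0.72 [364. 206.] [0.603 0.18  0.083]
bar_top 0.71 [319. 190.] [0.502 0.167 0.078]
round_top 0.88 [286. 243.] [0.518 0.024 0.078]
square_top 0.49 [334. 264.] [0.62  0.036 0.078]
jar 0.64 [326. 221.] [0.558 0.107 0.082]
jar 0.43 [353. 170.] [0.535 0.251 0.082]
tester 0.82 [320. 248.] [0.575 0.059 0.06 ]
tester 0.53 [289. 241.] [0.514 0.038 0.06 ]
bottle 0.97 [233. 321.] [ 0.522 -0.15   0.05 ]
side 441.8594818885822 [ 0.33674926 -0.47901425  0.7033217 ]
rocker_base 0.82 [320. 193.] [0.613 0.201 0.064]
rocker_raised 0.83 [320. 194.] [0.602 0.176 0.083]
bar_top 0.75 [279. 211.] [0.505 0.163 0.078]
bar_top 0.19 [318. 249.] [0.544 0.038 0.078]
round_top 0.7 [307. 259.] [0.515 0.022 0.078]
round_top 0.45 [317. 251.] [0.54  0.033 0.078]
square_top 0.55 [353. 237.] [0.617 0.043 0.078]
jar 0.6 [280. 211.] [0.506 0.16  0.082]
jar 0.58 [311. 217.] [0.56  0.119 0.082]
tester 0.69 [319. 244.] [0.554 0.063 0.06 ]
bottle 0.89 [343. 347.] [ 0.512 -0.154  0.05 ]
0.9 0.0187
```

View pics/scene0.png

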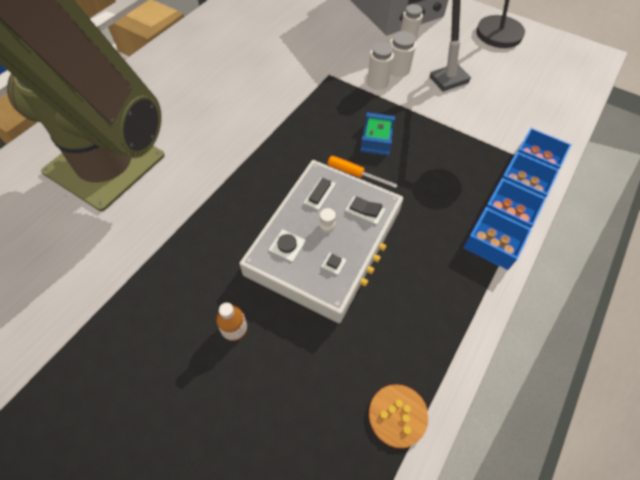

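View pics/side0.png

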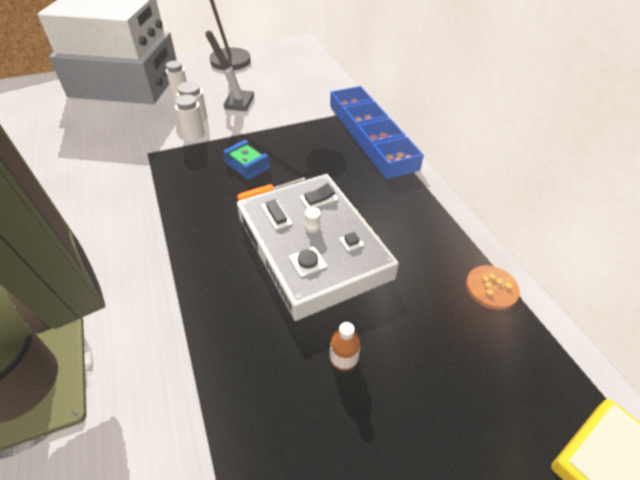

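The scene shows the tester with bar near-left (319,190), rocker far-left (365,208), round near-right (287,243), square far-right (334,263) and jar in the middle (326,217). The side view agrees, and yaw is about 0.1. Next I'll refine from the wrist camera above it.

```bash
cat >> h.py <<'E'
from scipy.spatial.transform import Rotation as Ro
def down(yaw): # tool z down, tool y along +-tester y
    return (Ro.from_euler('z',yaw)*Ro.from_euler('x',np.pi))
E
python3 - <<'E'
from h import *
s=robot.get_state(); print(s["ee_rot"], Ro.from_quat(s["ee_rot"]).as_matrix().round(2).tolist())
for k in (0,np.pi):
    print(k, kinematics.inverse_kinematics([.55,.09,.36],down(.1+k).as_quat()))
j=[kinematics.inverse_kinematics([.55,.09,.36],down(.1+k).as_quat()) for k in (0,np.pi)]
k=min((i for i in (0,1) if j[i] is not None),key=lambda i:abs(np.array(j[i])[5])); print("use",k)
robot.movep([.50,.09,.36],down(.1+k*np.pi).as_quat()); robot.set_gripper(0.0)
Z=dict(rocker_base=.07,rocker_raised=.083,bar_top=.078,round_top=.078,square_top=.078,jar=.105)
im=cams.camera("wrist"); cv2.imwrite("pics/w0.png",im[:,:,::-1])
K,R,t=cal("wrist"); print(-R.T@t)
for l,z in Z.items():
    for d in cams.find_in(l,"wrist")[:2]: print(l,np.round(d["p"],2),np.round(d["location"]),np.round(ray("wrist",d["location"],z),3))
s=robot.get_state();print(s["clock"],s["eef_pos"],s["ft_force"],s["opening"])
E
```

```text
[ 9.91512295e-01  1.30012958e-01  3.84484649e-06 -7.35424770e-06] [[0.97, 0.26, 0.0], [0.26, -0.97, 0.0], [0.0, -0.0, -1.0]]
0 [ 8.64060933e-02  2.10752725e-01  1.32180859e+00 -4.44089210e-16
  1.60903134e+00  1.55720242e+00]
3.141592653589793 [ 0.08640609  0.21075272  1.32180859  0.          1.60903134 -1.58439023]
use 0
[0.57509983 0.097952   0.50280516]
rocker_base 0.57 [253. 104.] [0.605 0.183 0.07 ]
rocker_base 0.27 [373. 190.] [0.518 0.026 0.07 ]
rocker_raised 0.77 [249. 102.] [0.607 0.185 0.083]
bar_top 0.66 [256. 190.] [0.505 0.173 0.078]
round_top 0.7 [370. 190.] [0.519 0.03  0.078]
round_top 0.24 [260. 190.] [0.505 0.168 0.078]
square_top 0.85 [373. 108.] [0.615 0.041 0.078]
square_top 0.52 [248. 103.] [0.605 0.187 0.078]
jar 0.57 [311. 149.] [0.563 0.108 0.105]
jar 0.49 [371. 108.] [0.612 0.047 0.105]
4.6583 [0.49999436 0.09000944 0.35998867] [ 0.01653745  0.00999279 -0.51763852] -0.00010001430058554998
```

View pics/w0.png

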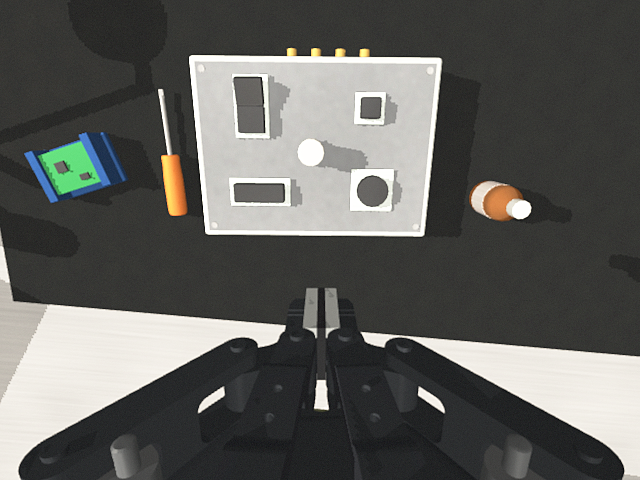

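The wrist view is clear: bar (258,191), round (374,191), square (371,108), rocker paddle (250,105) with its pivot line at row ~106, jar (311,152). Now I'll segment the dark caps for exact centroids.

```bash
python3 - <<'E'
from h import *
g=cv2.imread("pics/w0.png",0)
P={}
for l,(x0,y0,x1,y1),z in [("bar",(226,175,296,210),.078),("round",(352,170,395,209),.078),("square",(355,93,385,124),.078),("rocker",(230,72,272,138),.079)]:
    m=(g[y0:y1,x0:x1]<85).astype(np.uint8); n,L,S,C=cv2.connectedComponentsWithStats(m)
    i=1+S[1:,4].argmax(); c=cv2.minAreaRect(np.argwhere(L==i)[:,::-1].astype(np.float32))[0]+np.array([x0,y0])
    P[l]=ray("wrist",c,z); print(l,c,S[i],P[l].round(4))
for a,b in (("round","bar"),("square","rocker")): d=P[b]-P[a]; print(a,b,np.hypot(*d[:2]),-np.arctan2(d[0],d[1]))
for a,b in (("bar","rocker"),("round","square")): d=P[b]-P[a]; print(a,b,np.hypot(*d[:2]),np.arctan2(d[1],d[0]))
# pivot row: seam between the halves
print(g[96:116,242:258].mean(1).round())
for r in range(100,112,2): print(r, ray("wrist",(250.5,r),.076).round(4))
E
```

```text
bar [259.01128387 191.67280388] [  8   8  51  19 101] [0.5033 0.169  0.078 ]
round [367.74955463 179.44336319] [ 6  6 23 12 31] [0.5321 0.0351 0.078 ]
square [366.49655151 111.94138145] [ 6  5 20 21 51] [0.6098 0.0477 0.078 ]
rocker [254.75  84.75] [ 4  5 30 30 98] [0.6258 0.1795 0.079 ]
round bar 0.13696199045719643 0.2117228723972422
square rocker 0.13278762085002035 -0.12091460545717508
bar rocker 0.12295218738512982 0.08493045155272191
round square 0.07871168778871453 0.15968085787763298
[ 99.  99.  98.  99.  98.  99.  98.  99. 103.  92.  94. 105. 104. 104.
 104. 104. 104. 103. 103. 102.]
100 [0.6093 0.1843 0.076 ]
102 [0.6072 0.1842 0.076 ]
104 [0.605  0.1841 0.076 ]
106 [0.6028 0.184  0.076 ]
108 [0.6006 0.184  0.076 ]
110 [0.5984 0.1839 0.076 ]
```

```bash
python3 - <<'E'
from h import *
g=cv2.imread("pics/w0.png",0)
P={}
for l,(x0,y0,x1,y1),z in [("bar",(226,175,296,210),.078),("round",(352,170,395,209),.078),("square",(355,93,385,124),.078),("rocker",(230,72,272,138),.079)]:
    m=(g[y0:y1,x0:x1]<130).astype(np.uint8); n,L,S,C=cv2.connectedComponentsWithStats(m)
    i=1+S[1:,4].argmax(); c=cv2.minAreaRect(np.argwhere(L==i)[:,::-1].astype(np.float32))[0]+np.array([x0,y0])
    P[l]=ray("wrist",c,z); print(l,c,S[i],P[l].round(4))
P["rocker"]=ray("wrist",(250.5,105.5),.076)
for a,b in (("round","bar"),("square","rocker")): d=P[b]-P[a]; print(a,b,np.hypot(*d[:2]),-np.arctan2(d[0],d[1]))
for a,b in (("bar","rocker"),("round","square")): d=P[b]-P[a]; print(a,b,np.hypot(*d[:2]),np.arctan2(d[1],d[0]))
E
```

```text
bar [259.  192.5] [  8   8  51  20 974] [0.5023 0.169  0.078 ]
round [372.00000191 190.49999619] [  5   5  31  32 755] [0.519  0.0279 0.078 ]
square [370.5 107.5] [  5   4  22  22 433] [0.6151 0.0437 0.078 ]
rocker [249.41379356 104.46552277] [   3    5   32   56 1542] [0.6041 0.1848 0.079 ]
round bar 0.14210339470983147 0.1180579413154412
square rocker 0.1408858965900381 0.08357448457950013
bar rocker 0.1021838482997465 0.14784862341360297
round square 0.09737822017960282 0.16269187917397024
```

Spacings (about 142 and 100 mm) and cap sizes match the description, with yaw about 0.12. I'll press the rocker first with a force guard.

```bash
cat >> h.py <<'E'
YAW=.12; Q=down(YAW)
def press(xy,z0,zmin,fmax=14):
    robot.movep([*xy,z0+.05],Q.as_quat()); robot.line_to([*xy,z0+.004],Q.as_quat(),feed=.12)
    robot.sleep(.1); f0=robot.get_state()["ft_force"][2]; z=z0+.004
    log=[]
    while z>zmin:
        z-=.001; robot.line_to([*xy,z],feed=.02); s=robot.get_state(); f=s["ft_force"][2]-f0
        log.append((round(s["eef_pos"][2],4),round(f,1)))
        if f>fmax: break
    robot.sleep(.25); s=robot.get_state(); print(log,s["eef_pos"],s["ft_force"][2]-f0)
    robot.line_to([*xy,z0+.05],feed=.12); print(robot.get_state()["clock"])
E
python3 - <<'E'
from h import *
press((.623,.1865),.086,.0735)
robot.movep([.50,.09,.36],Q.as_quat())
im=cams.camera("wrist"); cv2.imwrite("pics/w1.png",cv2.resize(im[50:250,180:450,::-1],None,fx=2.9,fy=2.9))
print(robot.get_state()["clock"])
E
```

```text
[(np.float64(0.0895), np.float64(-2.4)), (np.float64(0.0879), np.float64(-0.9)), (np.float64(0.0868), np.float64(-1.1)), (np.float64(0.0861), np.float64(-0.8)), (np.float64(0.0852), np.float64(0.2)), (np.float64(0.0842), np.float64(0.6)), (np.float64(0.083), np.float64(0.3)), (np.float64(0.0818), np.float64(-0.0)), (np.float64(0.0808), np.float64(-0.3)), (np.float64(0.0798), np.float64(0.8)), (np.float64(0.0789), np.float64(-0.1)), (np.float64(0.0779), np.float64(-1.1)), (np.float64(0.0769), np.float64(0.3)), (np.float64(0.0761), np.float64(1.7)), (np.float64(0.076), np.float64(6.4)), (np.float64(0.0759), np.float64(10.5)), (np.float64(0.0758), np.float64(15.8))] [0.62311495 0.18651518 0.07579534] 15.09823830359463
11.525
12.6333
```

View pics/w1.png

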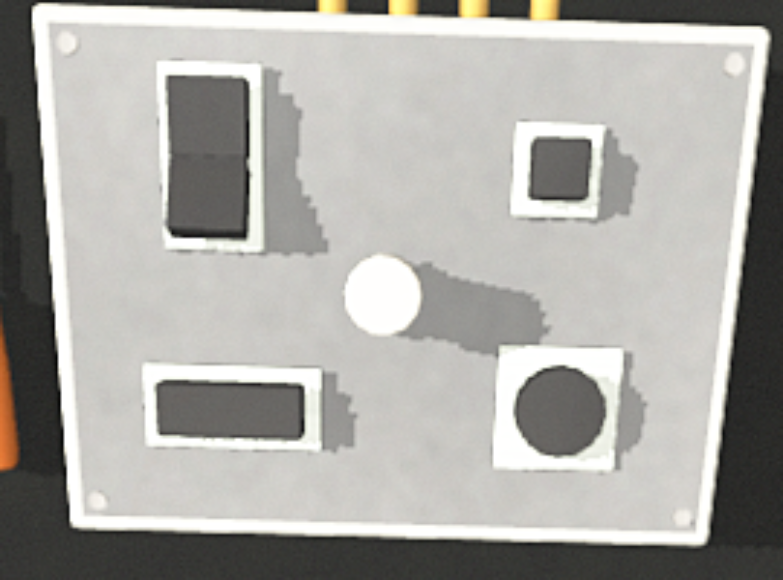

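The rocker is over: its near half now stands raised (crop ~(207,200), shadow flipped), and it stopped at z = 0.076 as it should. Next, the bar.

```bash
python3 - <<'E'
from h import *
press((.503,.169),.078,.0675)
E
```

```text
[(np.float64(0.0815), np.float64(-0.3)), (np.float64(0.08), np.float64(-0.4)), (np.float64(0.0789), np.float64(0.2)), (np.float64(0.0779), np.float64(-0.1)), (np.float64(0.077), np.float64(0.5)), (np.float64(0.076), np.float64(2.7)), (np.float64(0.0749), np.float64(2.0)), (np.float64(0.0739), np.float64(0.5)), (np.float64(0.0729), np.float64(1.3)), (np.float64(0.0719), np.float64(1.9)), (np.float64(0.0709), np.float64(0.5)), (np.float64(0.07), np.float64(3.2)), (np.float64(0.07), np.float64(10.5)), (np.float64(0.0699), np.float64(18.0))] [0.50306591 0.16901314 0.06989267] 17.77033602972292
18.6333
```

The bar bottomed at z = 0.070, fully in. Next the round button, then a check picture.

```bash
python3 - <<'E'
from h import *
press((.519,.0275),.078,.0675)
robot.movep([.50,.09,.36],Q.as_quat())
im=cams.camera("wrist"); cv2.imwrite("pics/w2.png",cv2.resize(im[50:250,180:450,::-1],None,fx=2.9,fy=2.9))
print(robot.get_state()["clock"])
E
```

```text
[(np.float64(0.0815), np.float64(-0.4)), (np.float64(0.08), np.float64(-0.1)), (np.float64(0.0789), np.float64(0.3)), (np.float64(0.078), np.float64(1.4)), (np.float64(0.077), np.float64(1.2)), (np.float64(0.076), np.float64(1.9)), (np.float64(0.075), np.float64(2.1)), (np.float64(0.074), np.float64(2.5)), (np.float64(0.073), np.float64(3.1)), (np.float64(0.072), np.float64(2.1)), (np.float64(0.071), np.float64(2.5)), (np.float64(0.0701), np.float64(4.3)), (np.float64(0.0699), np.float64(11.1)), (np.float64(0.0697), np.float64(17.5))] [0.51921865 0.02749929 0.06974553] 18.295923631587282
24.2917
25.2917
```

View pics/w2.png

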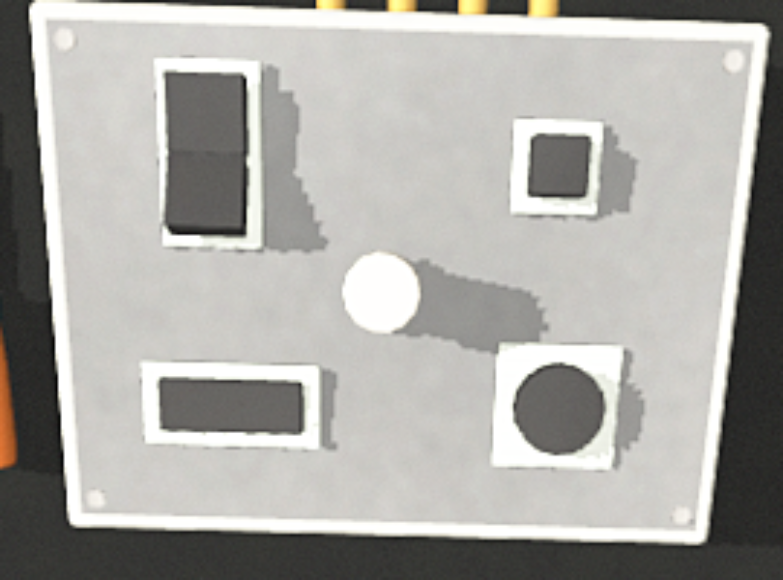

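The rocker is over (207,150), the bar is down (230,405, shorter shadow), and the round button is up again (560,408). The jar (380,292) and square key are unchanged.

```bash
python3 -c "
from h import *
print(job.hand_in())"
```

```text
the job is handed in; nothing more can be done
None
```

I handed the job in at about 25 s of the 42 s limit: rocker fully over, bar key in, round button pressed and back up, and the square key and jar undisturbed in the last picture; the judge's verdict was not shown.

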